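# Set the colour comparator to its third filter and take a reading

## Robot

A 6-joint arm with a two-finger parallel gripper is mounted at the origin on the work surface. World frame = base frame: x ahead of the robot, y to its left, z up, the work surface at z = 0. Lengths are in m, angles in rad, forces in N, time in s.
With the tool pointing down it reaches from about 0.3 to 0.875 m from the base axis. Payload 6.4 kg.
Tool frame: the origin (TCP) lies midway between the tips of the shut fingers; the grasp point (between the pads) lies 19 mm behind it (r.hold_point_z is the distance from the TCP to the grasp point, in m); z points along the fingers, x is the direction in which the jaws open and shut, and the axes are right-handed (so a half turn about z gives the same grasp; the last joint's range is limited). The gripper opens to 85 mm and grips with 20 to 120 N. Pads are 22 mm wide; open, the fingers measure 114 mm over their backs; the gripper's body (76 mm by 85 mm) begins 54 mm behind the grasp point. The pads swing forward as they close: fully open they stand 13 mm farther back than shut.
Start: joints at [-1.53, 0.181, 1.607, -0, 1.354, -0.206], TCP at [0.14, -0.558, 0.231] pointing down, gripper open.
Joint ranges: [-2.99, 2.99], [-0.89, 2.07], [0.3, 2.58], [-1.14, 4.28], [0, 2.63], [-3.12, 3.12]. Speed limits (rad/s): [2.57, 2.57, 3.01, 3.14, 3.14, 3.14].

## Interface

Orientations are given as [roll, pitch, yaw] about the fixed x, y, z axes, in that order (R = Rz(yaw) Ry(pitch) Rx(roll)).
In Python, from workcell import r, cams, workorder gives the robot as it stands.
- The arm moves only by the shell command python3 -m inch 'ROWS' [FORCE]. ROWS is text: rows parted by semicolons, each of 7 numbers parted by spaces: the shift along the tool's x, y, z normalised to -1 to 1, where 1 is 0.1 m, then the turn, a rotation vector about the tool's x, y, z normalised to -1 to 1, where 1 is 2 rad, then the closure, from -1 (fully open) to 1 (shut), so that 0 is half open. A call has 1 to 8 rows; each row shifts and turns the pose as measured when the row begins, along the tool's axes as they then stand; what a row does not reach is not made up. A row lasts 1/10 s, in which the tool goes at most 50 mm and 8.59 degrees, less where a joint would pass 70% of its speed; a pose out of reach is approached as far as the arm can. A call with a number of a shift or a turn outside -1 to 1 is refused whole. A call with a gripper value outside its range is refused whole. The fingers move at their own pace and stop on an object; FORCE is the grip in N (left out, the last holds). Time passes only in rows, so rows that do not move let the fingers close. It gives the time, the measured TCP pose, the force and the opening at its end, in the units of the state.
- r.state(): the state, without advancing time (a new reading comes with each control period).
- cams.camera(name): name is "side" or "top" or "wrist"; returns the picture (420x560x3 uint8, blue, green, red); there is no depth.
- cams.camera_params(name): a dict with "intrinsics" (3x3 intrinsics, pixels), "cam_to_world" (4x4, takes a point from camera to world coordinates); the wrist camera has in their place "tool_from_camera" (4x4, takes a point from camera to tool coordinates, whose origin is the TCP and whose axes are the tool frame's). Camera axes: x right, y down, z forward; pixel columns grow to the right and rows downward; lengths in m; the calibration is good to about 2 mm. A picture is of the moment at which its call begins: read the wrist's pose just before it. camera_params takes no time and is no camera call.
- workorder.sign_off(): hands the job in, once; it reports no verdict.
Trained networks look in the newest picture that a camera, given by its name, has taken for a name from the list of things; names that differ only in an ending like _2 or _b are one class to them, and where a whole thing is asked for, a point or a joint stands for the part that bears it (a point fixed in the world has none). Each returns a list of dicts, best first, with "conf" (0 to 1); they miss things now and then, are a little off and sometimes report something else, mostly with a low value. They report only what shows in the picture. A call takes as long as a camera call.
- cams.search_frame(camera, label): "position" ([x, y, z] in m, in world coordinates, good to about 4 mm: the middle of the surface that is visible of it).
- cams.spot_point(camera, label): "position" ([x, y, z] in m, in world coordinates, good to about 4 mm: a listed point, or the origin of a listed thing).
The state is a dict: "time_s": time; "joints": joint angles; "dq": joint speeds; "joint_torque": joint torques, N m; "eef_pos": TCP position; "eef_rot": TCP orientation; "force": force on the tool from outside, world axes, zero at the start; "ft_torque": the same for the moment, N m; "gripper_width": finger opening in m.
Only numpy, scipy, OpenCV 4.12 (cv2) and the standard library are available. Lean on these libraries where they do the work, as an engineer would, in place of code of your own. Each camera call takes 0.05 s, during which the arm holds its last target. There are 200 camera calls.

## Task

On the rum-tasting bench, push the small upright lever of the colour comparator with a fingertip from its parked end along its slot, feel the clicks, and leave it resting in the third click without ever going on into the fourth. Then press the round read button fully down and let it come back up. Only push: do not pinch the lever, do not press the button before the third filter is in, and leave the bottle, the glass mug and the wooden muddler where they stand.

Things in the scene. Friction and masses are not known exactly. Their poses are not given: they have to be found in the camera images.
- comparator: Flat white console with aluminium top, fixed to the bench, 200 (x) x 340 (y) x 70 mm high. Origin: centre of its underside; z up, y = the way the lever is pushed. Dark lever slot along y at x = -30 mm, y -70 to +70 mm; five short dark lines beside it mark the five clicks. Window frame 60 x 90 mm, 12 mm high, at (55, 75) mm; the bottle stands on top behind the slot.
- filter_lever (a joint): Lever travel (m) towards comparator +y, 0 to 0.095. It starts parked at the end, 0. Five clicks 18 mm apart: 0.018, 0.036, 0.054 (the third), 0.072, 0.090. Between two clicks (and from the parked place) it must be pushed over a hump half-way, 9 mm on: resistance rises to about 6 N half-way up and is gone at the hump; then it snaps on by itself into the next click and stays.
- lever_knob (a point): Centre of the knob's top face, 108 mm above the bench. Knob: black upright block, 22 mm (comparator x) by 18 mm (y), its sides from 80 to 108 mm above the bench (10 to 38 mm above the top plate), on a thin steel stem. Axes as the comparator's; it lies at comparator x = -30 mm, y = -54 mm plus the joint value.
- read_button (a joint): How far (m) the read button is pressed: 0 up, 0.006 fully down. It springs back by itself; fully down takes 5 N.
- read_button_top (a point): Centre of the top of the read button: a grey round cap, radius 14 mm, in a low black housing on the top plate at the comparator's x = -30 mm, y = +125 mm. It is pressed straight down.
- sample_bottle: Small loose amber glass bottle, radius 14 mm, 60 mm tall, standing on the comparator's top plate; origin at the centre of its underside. To be left alone.
- jar_mug: Loose glass mug, radius 38 mm plus handle, 115 mm tall, standing beside the comparator; origin at the centre of its underside. To be left alone.
- muddler: Loose dark wooden muddler standing upright on its thick end, radius 22 mm, 184 mm tall, beside the comparator; origin at the centre of its underside. To be left alone.

How it is judged:
On the way, in this order (a step that is already met when the one before it is completed fails the run):
1. the lever rests in the third click (value of joint filter_lever between 0.05 and 0.058 m), for 0.3 s.
2. the read button is pressed fully down (value of joint read_button above 0.0045 m), for 0.05 s.
At the end, for the whole second after the job is handed in: The lever rests within 4 mm of the third click (0.054), the button has been pressed at least 4.5 mm after that and is up again (less than 1.5 mm down), and the bottle, mug and muddler stand upright within 20 mm of where they were (all of step 1 and velocity of joint filter_lever between -0.01 and 0.01 m/s and value of joint read_button below 0.0015 m and distance of each of sample_bottle, jar_mug, muddler from where it was at the start of the episode below 0.02 m and angle between each of sample_bottle, jar_mug, muddler's own z axis and vertical below 0.2 rad); the robot touches nothing.
It fails at once if the lever goes over the hump towards the fourth click (value of joint filter_lever above 0.065 m).
It fails at once if the button is pressed more than 3 mm while the lever is not in the third click (value of joint read_button above 0.003 m and (value of joint filter_lever below 0.049 m or value of joint filter_lever above 0.059 m)).
It fails at once if the lever is pinched (its leading and trailing halves both pressed by the fingers with more than 6 N at once) (contact force between the fingers and filter_lever_c0 above 6 N and contact force between the fingers and filter_lever_c1 above 6 N).
It fails at once if the bottle, mug or muddler is moved more than 20 mm, lifted or tipped (distance of any of sample_bottle, jar_mug, muddler from where it was at the start of the episode above 0.02 m or angle between any of sample_bottle, jar_mug, muddler's own z axis and vertical above 0.3 rad).
It also fails if it takes over 48 s, if anything falls off the work surface, if the arm or the gripper's body presses on something with over 40 N, if the wrist force passes 120 N, or if a joint passes its speed limit or range.

## Working session

There is one attempt and no reset: what is moved stays moved. The work goes in short steps, Python scripts to look and compute and a shell command to move; the robot and the scene stay as the last step left them, time stands still between calls to the robot, and variables do not carry over. Pictures are saved under pics/ and viewed, about 8 in all and at most 12, crops included, and the job is handed in when it is done.

```bash
mkdir -p pics; python3 - <<'E'
from workcell import r,cams
import cv2,numpy as np
s=r.state();print(s['time_s'],s['eef_pos'],s['eef_rot'],s['gripper_width'],r.hold_point_z)
ims=[]
for c in ['top','side']:
    im=cams.camera(c);cv2.imwrite(f'pics/{c}0.png',im)
    for l in ['comparator','lever_knob','read_button_top','sample_bottle','jar_mug','muddler']:
        d=cams.spot_point(c,l)
        print(c,l,[(np.round(x['position'],3).tolist(),round(x['conf'],2)) for x in d[:2]])
print(r.state()['time_s'])
E
```

```text
0.0 [ 0.14047404 -0.5570105   0.23038317] [-3.14118049e+00  1.71161696e-03 -1.32402944e+00] 0.08518304844075265 0.0187
top comparator [([0.548, 0.048, -0.004], 0.79)]
top lever_knob [([0.516, -0.006, 0.108], 0.5), ([0.582, 0.312, -0.002], 0.28)]
top read_button_top [([0.528, 0.178, 0.087], 0.54)]
top sample_bottle [([0.6, 0.005, 0.068], 0.64)]
top jar_mug [([0.583, 0.311, 0.0], 0.75)]
top muddler [([0.508, -0.236, -0.003], 0.67), ([0.545, 0.046, -0.001], 0.65)]
side comparator [([0.551, 0.048, 0.004], 0.83), ([0.504, -0.238, -0.001], 0.52)]
side lever_knob [([0.514, -0.006, 0.109], 0.65)]
side read_button_top []
side sample_bottle [([0.602, 0.001, 0.074], 0.72)]
side jar_mug [([0.577, 0.316, -0.002], 0.58), ([0.511, -0.002, 0.106], 0.22)]
side muddler [([0.506, -0.24, 0.001], 0.67)]
0.7
```

View pics/top0.png

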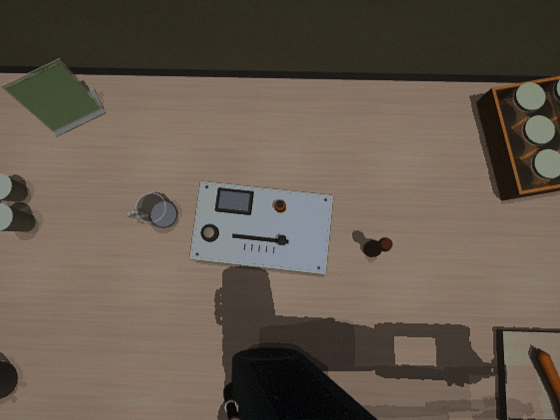

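View pics/side0.png

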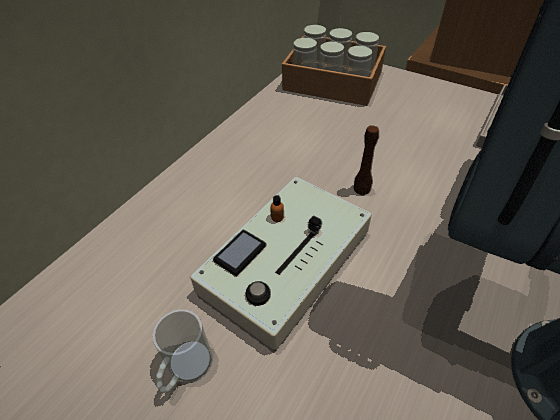

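The top view shows the console with its corners near (202,181), (333,195), (326,274) and (190,260). The knob is at (284,239), the button at (209,232), the bottle at (280,205), the muddler on the right and the mug on the left. The side view agrees. Next I'll fit the console pose.

```bash
cat > h.py <<'E'
import numpy as np,cv2
from workcell import r,cams
def ray(cam,uv,z):
    p=cams.camera_params(cam);K=np.array(p['intrinsics']);T=np.array(p['cam_to_world'])
    d=T[:3,:3]@np.linalg.solve(K,[uv[0],uv[1],1]);o=T[:3,3]
    return o+d*(z-o[2])/d[2]
E
python3 - <<'E'
from h import *
im=cv2.imread('pics/top0.png')
roi=np.zeros(im.shape[:2],np.uint8);g=im.min(axis=2);hsv=cv2.cvtColor(im,cv2.COLOR_BGR2HSV)
m=((hsv[...,1]<60)&(hsv[...,2]>140)).astype(np.uint8);m[:165]=0;m[285:]=0;m[:,:183]=0;m[:,345:]=0
m=cv2.morphologyEx(m,cv2.MORPH_OPEN,np.ones((3,3)))
c=max(cv2.findContours(m,0,1)[0],key=cv2.contourArea);rc=cv2.minAreaRect(c);print(rc)
P=np.array([ray('top',q,.07)[:2] for q in cv2.boxPoints(rc)]);print(P.round(4),P.mean(0))
print([np.linalg.norm(P[i]-P[i-1]).round(4) for i in range(4)])
e=P[np.argsort(P[:,1])];
d=e[2:].mean(0)-e[:2].mean(0);yaw=np.arctan2(-d[0],d[1]);print('yaw',yaw)
R=np.array([[np.cos(yaw),-np.sin(yaw)],[np.sin(yaw),np.cos(yaw)]])
for n,v in dict(knob0=(-.03,-.054),knob3=(-.03,0),btn=(-.03,.125)).items(): print(n,P.mean(0)+R@v)
print('knob px',ray('top',(284,239.5),.108),'btn px',ray('top',(209.5,232.5),.085))
v=im[170:285,180:345];cv2.imwrite('pics/c1.png',cv2.resize(cv2.drawContours(im.copy(),[cv2.boxPoints(rc).astype(int)],0,(0,0,255),1)[170:285,180:345],None,fx=4.5,fy=4.5))
E
```

```text
((261.8170471191406, 227.1463165283203), (135.49948120117188, 78.07508850097656), 6.340191841125488)
[[ 0.4651  0.2188]
 [ 0.6604  0.2085]
 [ 0.6301 -0.1312]
 [ 0.4376 -0.112 ]] [0.54830407 0.04602252]
[np.float64(0.3319), np.float64(0.1955), np.float64(0.3411), np.float64(0.1935)]
yaw -0.08606903248814078
knob0 [ 0.51377313 -0.00519871]
knob3 [0.51841512 0.0486014 ]
btn [0.52916047 0.1731387 ]
knob px [ 0.51441109 -0.01089846  0.108     ] btn px [0.52885402 0.17175222 0.085     ]
```

View pics/c1.png

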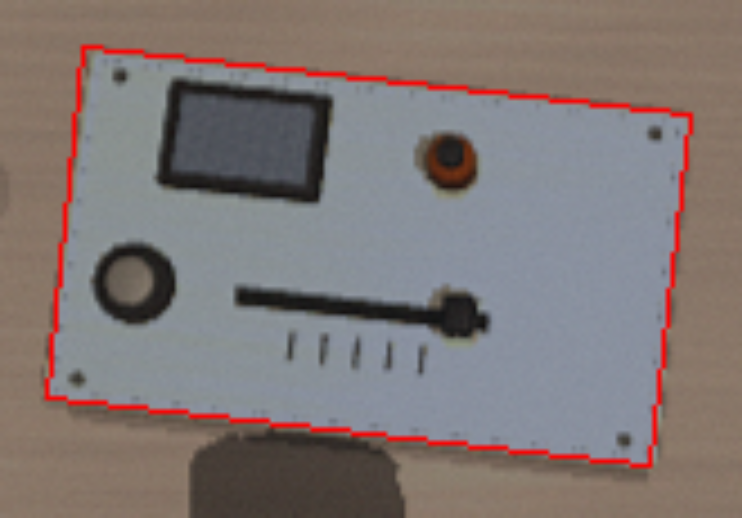

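The outline fits, and the knob at (0.514,-0.007) with yaw about -0.09 agrees with the networks. I'll shut the gripper and move over a standoff point behind the knob.

```bash
python3 -m inch '-0.3 -0.36 0 0 0 0 1;-0.3 -0.36 0 0 0 0 1;-0.3 -0.36 0 0 0 0 1;-0.3 -0.36 0 0 0 0 1;-0.3 -0.36 0 0 0 0 1;-0.3 -0.36 0 0 0 0 1;-0.3 -0.36 0 0 0 0 1;-0.3 -0.36 0 0 0 0 1' 60
```

```text
time_s: 1.5
eef_pos: [0.3654, -0.2498, 0.2312]
eef_rot: [-3.141, -0.005, -1.336]
force: [1.2, -0.8, -0.4]
gripper_width: 0.0
```

```bash
python3 -m inch '0 0 0 0 0 -0.075 1;0 0 0 0 0 -0.075 1;0 0 0 0 0 -0.075 1;0 0 0 0 0 -0.075 1;0 0 0 0 0 -0.075 1;0 0 0 0 0 -0.075 1;0 0 0 0 0 -0.075 1;0 0 0 0 0 -0.075 1'
```

```text
time_s: 2.3
eef_pos: [0.37, -0.2421, 0.2327]
eef_rot: [3.137, -0.006, -0.13]
force: [0.5, -0.3, 0.5]
gripper_width: 0.0001
```

```bash
python3 -m inch '0.24 -0.42 0 0 0 0 1;0.24 -0.42 0 0 0 0 1;0.24 -0.42 0 0 0 0 1;0.24 -0.42 0 0 0 0 1;0.24 -0.42 0 0 0 0 1;0 0 0 0 0 0 1'
```

```text
time_s: 2.9
eef_pos: [0.5209, -0.0452, 0.2339]
eef_rot: [3.134, -0.011, -0.131]
force: [-0.9, -0.7, 0.3]
gripper_width: -0.0002
```

```bash
python3 -m inch '-0.1 0.06 0.3 0 0 -0.02 1;0 0 0.4 0 0 0 1;0 0 0.3 0 0 0 1;0 0 0.15 0 0 0 1;0 0 0 0 0 0 1'; python3 - <<'E'
from h import *
s=r.state();print(s['eef_pos'],s['eef_rot'])
for c in ['wrist','side']: cv2.imwrite(f'pics/{c}1.png',cams.camera(c))
for c in ['wrist','side']:
  for l in ['lever_knob','read_button_top']: print(c,l,[(np.round(x['position'],4).tolist(),round(x['conf'],2)) for x in cams.spot_point(c,l)[:2]])
a,b=[cv2.imread(f'pics/{c}1.png') for c in ['wrist','side']]
cv2.imwrite('pics/v1.png',np.hstack([cv2.resize(a,(400,300)),cv2.resize(b[150:360,180:460],(400,300))]))
E
```

```text
time_s: 3.4
eef_pos: [0.5126, -0.0507, 0.117]
eef_rot: [3.131, -0.015, -0.083]
force: [-0.6, -0.0, -0.2]
gripper_width: -0.0002
[ 0.51264546 -0.05068296  0.11704083] [ 3.13112567 -0.01506914 -0.08327147]
wrist lever_knob [([0.5138, -0.0042, 0.1051], 0.8)]
wrist read_button_top [([0.5504, 0.0461, 0.0025], 0.61)]
side lever_knob [([0.515, -0.0049, 0.1076], 0.54)]
side read_button_top [([0.529, 0.1713, 0.0922], 0.51)]
```

View pics/v1.png

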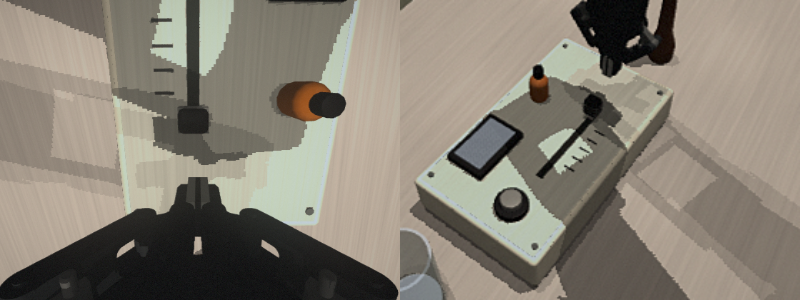

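Wrist half: the fingers at (200,190) line up with the knob at (193,120), and the plate below is clear. Side half: the tip is behind the knob. Next I lower to push height and approach.

```bash
python3 -m inch '0 0 0.23 0 0 0 1;0 0 0 0 0 0 1;0 -0.15 0 0 0 0 1;0 0 0 0 0 0 1'; python3 -m inch '0 -0.03 0 0 0 0 1;0 0 0 0 0 0 1';python3 -m inch '0 -0.03 0 0 0 0 1;0 0 0 0 0 0 1'
```

```text
time_s: 4.1
eef_pos: [0.5205, -0.0366, 0.1022]
eef_rot: [3.128, -0.03, -0.084]
force: [0.3, -0.3, 0.3]
gripper_width: -0.0
time_s: 4.3
eef_pos: [0.5218, -0.0328, 0.1039]
eef_rot: [3.127, -0.032, -0.082]
force: [-0.1, -0.3, -1.1]
gripper_width: 0.0002
time_s: 4.5
eef_pos: [0.5225, -0.0295, 0.1046]
eef_rot: [3.127, -0.034, -0.082]
force: [-0.6, 0.3, 0.4]
gripper_width: -0.0003
```

```bash
python3 -m inch '-0.08 0 0.12 0.007 -0.017 0 1'; python3 -m inch '0 0 0 0 0 0 1';python3 -m inch '0 0 0 0 0 0 1'
```

```text
time_s: 4.6
eef_pos: [0.5161, -0.0291, 0.0936]
eef_rot: [3.141, -0.002, -0.081]
force: [-0.7, -0.2, 0.3]
gripper_width: -0.0001
time_s: 4.7
eef_pos: [0.5143, -0.029, 0.0916]
eef_rot: [-3.141, 0.003, -0.082]
force: [-0.8, -0.3, 0.2]
gripper_width: 0.0
time_s: 4.8
eef_pos: [0.5142, -0.0292, 0.0911]
eef_rot: [-3.141, 0.004, -0.082]
force: [0.4, 0.6, -1.4]
gripper_width: 0.0001
```

```bash
for i in 1 2 3 4; do python3 -m inch '0 -0.03 0 0 0 0 1;0 0 0 0 0 0 1' | egrep 'pos|force|rot'; done
```

```text
eef_pos: [0.514, -0.0262, 0.0905]
eef_rot: [-3.141, 0.005, -0.083]
force: [1.7, 0.1, -0.3]
eef_pos: [0.5144, -0.0232, 0.0907]
eef_rot: [-3.141, 0.005, -0.083]
force: [1.0, -0.7, 0.0]
eef_pos: [0.5146, -0.0211, 0.0907]
eef_rot: [3.14, 0.005, -0.083]
force: [-0.2, -3.3, -1.9]
eef_pos: [0.5147, -0.0192, 0.0907]
eef_rot: [3.138, 0.005, -0.082]
force: [-1.4, -4.3, -1.5]
```

```bash
for i in 1 2; do python3 -m inch '0 -0.03 0 0 0 0 1;0 0 0 0 0 0 1' | egrep 'pos|force'; done
```

```text
eef_pos: [0.515, -0.0168, 0.0907]
force: [-0.6, -2.0, -1.3]
eef_pos: [0.5152, -0.013, 0.0908]
force: [-0.1, -0.0, 0.8]
```

```bash
cat > k.py <<'E'
from h import *
for c in ['wrist','side']:
  cams.camera(c); print(c,[(np.round(x['position'],4).tolist(),round(x['conf'],2)) for x in cams.spot_point(c,'lever_knob')[:2]])
s=r.state();print(s['time_s'],s['eef_pos'],s['force'])
E
python3 k.py; for i in 1 2 3 4; do python3 -m inch '0 -0.03 0 0 0 0 1;0 0 0 0 0 0 1' | egrep 'pos|force'; done
```

```text
wrist [([0.5176, 0.0142, 0.106], 0.73)]
side [([0.5128, 0.0095, 0.1091], 0.69)]
6.2 [ 0.51529441 -0.01349207  0.09081051] [-0.07743579 -0.29658501 -0.56500314]
eef_pos: [0.5157, -0.0101, 0.0909]
force: [0.4, -0.6, -0.1]
eef_pos: [0.5159, -0.0067, 0.0909]
force: [0.0, -0.1, -1.1]
eef_pos: [0.5162, -0.0042, 0.0909]
force: [-0.2, -2.8, -0.7]
eef_pos: [0.5164, -0.0023, 0.091]
force: [-0.6, -3.7, -0.3]
```

Click 1 is confirmed: the knob moved about 18 mm and contact came 18 mm further on. The same again for click 2.

```bash
for i in 1 2; do python3 -m inch '0 -0.03 0 0 0 0 1;0 0 0 0 0 0 1' | egrep 'pos|force'; done; python3 k.py
```

```text
eef_pos: [0.5165, -0.0003, 0.091]
force: [-0.2, -3.7, -0.5]
eef_pos: [0.5167, 0.0028, 0.0909]
force: [-0.3, 0.8, -0.7]
wrist [([0.5165, 0.019, 0.1068], 0.88)]
side [([0.5151, 0.0236, 0.1073], 0.67)]
7.6 [0.51673793 0.00254972 0.09093654] [-0.76823715  0.24319734  0.01838054]
```

The force is gone, but the knob reads 0.019–0.024 against about 0.030 expected, so it may be sitting at the hump. I'll nudge it and look again.

```bash
python3 -m inch '0 -0.015 0 0 0 0 1;0 0 0 0 0 0 1' | egrep 'pos|force'; python3 k.py
```

```text
eef_pos: [0.5169, 0.0045, 0.0909]
force: [0.4, -0.1, 0.0]
wrist [([0.5209, 0.0309, 0.1035], 0.61)]
side [([0.5153, 0.0334, 0.1067], 0.46)]
8.0 [0.51694827 0.00418495 0.09096535] [ 0.05524456  0.03772903 -0.75041655]
```

Click 2 is in. Now the third, with finer steps near the hump.

```bash
for i in 1 2 3 4 5; do python3 -m inch '0 -0.03 0 0 0 0 1;0 0 0 0 0 0 1' | egrep 'pos|force'; done
```

```text
eef_pos: [0.5172, 0.0074, 0.0909]
force: [-0.3, -0.5, 0.7]
eef_pos: [0.5175, 0.0107, 0.0909]
force: [0.2, -0.8, 0.2]
eef_pos: [0.5178, 0.0133, 0.0909]
force: [-1.1, -2.5, -0.3]
eef_pos: [0.5179, 0.0153, 0.0909]
force: [-1.0, -3.9, -0.3]
eef_pos: [0.5181, 0.0173, 0.091]
force: [-0.5, -3.3, 0.5]
```

```bash
for i in 1 2; do python3 -m inch '0 -0.02 0 0 0 0 1;0 0 0 0 0 0 1' | egrep 'pos|force'; done; python3 k.py
```

```text
eef_pos: [0.5182, 0.0189, 0.0909]
force: [-0.7, -2.1, 0.8]
eef_pos: [0.5184, 0.0216, 0.0909]
force: [0.8, -0.3, -0.1]
wrist [([0.5207, 0.0506, 0.1074], 0.81)]
side [([0.5189, 0.0502, 0.1052], 0.69)]
9.6 [0.51838005 0.02126884 0.0908663 ] [-0.15879384 -0.61213296  0.40366906]
```

The knob reads y=0.050, so it is in the third click. I'll back off, lift and go over to the button, then check with a picture.

```bash
python3 -m inch '0 0.1 0 0 0 0 1;0 0 -0.4 0 0 0 1;0 0 -0.3 0 0 0 1;0 0 0 0 0 0 1'; python3 -m inch '0 -0.45 0 0 0 0 1;0 -0.45 0 0 0 0 1;0 -0.45 0 0 0 0 1;0 -0.2 0 0 0 0 1;0 0 0 0 0 0 1'; python3 k.py; python3 - <<'E'
from h import *
for c in ['wrist','side']:
  cv2.imwrite(f'pics/{c}2.png',cams.camera(c))
  print([(np.round(x['position'],4).tolist(),round(x['conf'],2)) for x in cams.spot_point(c,'read_button_top')[:2]])
a,b=[cv2.imread(f'pics/{c}2.png') for c in ['wrist','side']]
cv2.imwrite('pics/v2.png',np.hstack([cv2.resize(a,(400,300)),cv2.resize(b[150:360,180:460],(400,300))]))
E
```

```text
time_s: 10.0
eef_pos: [0.5168, 0.0106, 0.1617]
eef_rot: [3.129, 0.009, -0.083]
force: [0.4, -0.8, -0.0]
gripper_width: -0.0001
time_s: 10.5
eef_pos: [0.5312, 0.1657, 0.1581]
eef_rot: [3.128, 0.007, -0.089]
force: [0.7, -0.7, -0.3]
gripper_width: 0.0
wrist [([0.5191, 0.0496, 0.1044], 0.52)]
side [([0.5791, 0.3144, -0.0011], 0.6), ([0.5184, 0.0488, 0.1119], 0.48)]
10.7 [0.5315013  0.16249004 0.15852205] [ 0.13736118  0.09384972 -0.90574854]
[([0.526, 0.1737, 0.0928], 0.56)]
[([0.5272, 0.1702, 0.0927], 0.75)]
```

View pics/v2.png

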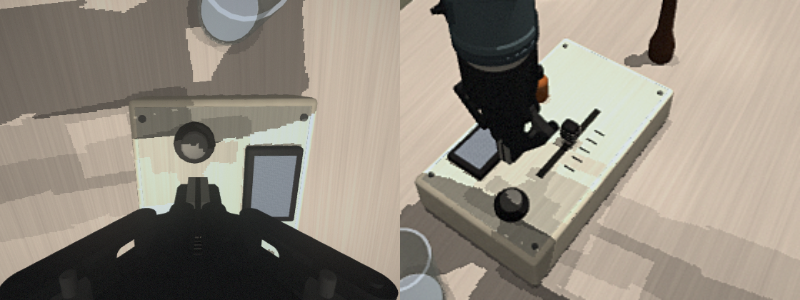

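The knob sits beside the third line. The button is at (0.527,0.172) with its top near 0.092. Next I centre over it and descend.

```bash
python3 -m inch '-0.05 -0.1 0 0.007 -0.004 0 1;0 0 0.3 0 0 0 1;0 0 0.2 0 0 0 1;0 0 0 0 0 0 1'; python3 -m inch '0 0 0 0 0 0 1'
```

```text
time_s: 11.3
eef_pos: [0.528, 0.1736, 0.1095]
eef_rot: [-3.138, 0.012, -0.097]
force: [0.7, -1.3, -0.6]
gripper_width: 0.0003
time_s: 11.4
eef_pos: [0.5279, 0.1737, 0.1097]
eef_rot: [-3.137, 0.012, -0.098]
force: [0.7, -0.6, -0.2]
gripper_width: -0.0001
```

```bash
python3 -m inch '0 0 0.1 0 0 0 1;0 0 0 0 0 0 1' | egrep 'pos|force'; for i in 1 2 3 4; do python3 -m inch '0 0 0.03 0 0 0 1;0 0 0 0 0 0 1' | egrep 'pos|force'; done
```

```text
eef_pos: [0.5287, 0.1741, 0.1008]
force: [-0.6, -0.4, -0.1]
eef_pos: [0.5294, 0.1742, 0.0986]
force: [-0.6, -0.1, -0.4]
eef_pos: [0.5298, 0.1744, 0.096]
force: [0.2, -0.5, 0.5]
eef_pos: [0.5299, 0.1744, 0.0929]
force: [-0.8, -0.2, 0.1]
eef_pos: [0.5304, 0.1744, 0.0902]
force: [-1.0, -0.8, 2.4]
```

```bash
for i in 1 2 3; do python3 -m inch '0 0 0.03 0 0 0 1;0 0 0 0 0 0 1' | egrep 'pos|force'; done
```

```text
eef_pos: [0.5307, 0.1745, 0.0876]
force: [-2.1, -0.1, 3.7]
eef_pos: [0.531, 0.1746, 0.0862]
force: [-2.4, -0.0, 4.7]
eef_pos: [0.5315, 0.1747, 0.0866]
force: [-2.8, 0.1, 3.8]
```

```bash
python3 -m inch '-0.01 0 0.08 0 0 0 1;-0.01 0 0.08 0 0 0 1' | egrep 'pos|force'; python3 -m inch '0 0 0.08 0 0 0 1;0 0 0.08 0 0 0 1' | egrep 'pos|force'
```

```text
eef_pos: [0.5328, 0.175, 0.0846]
force: [-36.2, -9.0, 83.8]
eef_pos: [0.5327, 0.1749, 0.0848]
force: [-31.9, -7.4, 68.3]
```

It is bottomed out (force jumped at z 0.085). I'll lift straight off.

```bash
python3 -m inch '0 0 -0.3 0 0 0 1;0 0 -0.4 0 0 0 1;0 0 -0.4 0 0 0 1;0 0 -0.2 0 0 0 1;0 0 0 0 0 0 1'; python3 k.py; python3 - <<'E'
from h import *
for c in ['wrist','side','top']:
  cv2.imwrite(f'pics/{c}3.png',cams.camera(c))
  for l in ['sample_bottle','jar_mug','muddler','read_button_top']: print(c,l,[(np.round(x['position'],3).tolist(),round(x['conf'],2)) for x in cams.spot_point(c,l)[:1]])
a,b=[cv2.imread(f'pics/{c}3.png') for c in ['wrist','side']]
cv2.imwrite('pics/v3.png',np.hstack([cv2.resize(a,(400,300)),cv2.resize(b[150:360,180:460],(400,300))]))
E
```

```text
time_s: 13.9
eef_pos: [0.5327, 0.175, 0.2224]
eef_rot: [-3.14, -0.001, -0.091]
force: [0.4, -0.5, -0.6]
gripper_width: 0.0004
wrist []
side [([0.52, 0.0462, 0.1081], 0.47)]
14.1 [0.52984751 0.17453767 0.21705856] [ 0.4592268   0.21620724 -0.27441794]
wrist sample_bottle []
wrist jar_mug [([0.581, 0.313, 0.002], 0.57)]
wrist muddler []
wrist read_button_top [([0.525, 0.175, 0.096], 0.58)]
side sample_bottle [([0.601, -0.0, 0.074], 0.53)]
side jar_mug [([0.576, 0.317, -0.003], 0.68)]
side muddler [([0.503, -0.24, 0.001], 0.56)]
side read_button_top [([0.53, 0.171, 0.094], 0.64)]
top sample_bottle [([0.6, 0.003, 0.07], 0.56)]
top jar_mug [([0.55, 0.047, -0.001], 0.45)]
top muddler [([0.507, -0.236, -0.003], 0.88)]
top read_button_top [([0.527, 0.175, 0.088], 0.51)]
```

View pics/v3.png

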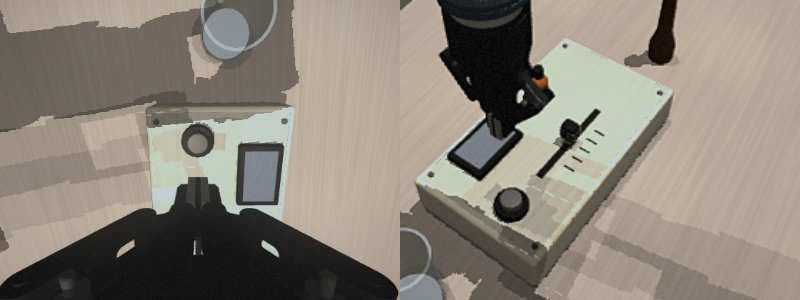

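```bash
python3 -m inch '0 0 0 0 0 0 1;0 0 0 0 0 0 1' | egrep 'pos|force'; python3 -c "from workcell import workorder; print(workorder.sign_off())"
```

```text
eef_pos: [0.531, 0.1747, 0.2193]
force: [0.3, -1.1, -0.1]
the job is handed in; nothing more can be done
None
```

The lever is resting in the third click, the read button was pressed to its stop and is back up, and the job is handed in. I pushed the lever from behind with shut fingertips, one click at a time. Each time the force rose to about 4 N and then dropped as it snapped on.

**Last checks before handing in:**
- **Lever:** after the third click the networks put the knob at y 0.050, against 0.049 expected. The last side reading, after the button press, was 0.046 m, which is within their 4 mm error. The picture shows the knob at the third line.
- **Button:** I pressed it from first contact at about z 0.091 m to a hard stop at about 0.085 m. The reaction force was 4–5 N just before the stop. The networks then read its top at 0.088 to 0.096 m, consistent with it being up.
- **Bottle, mug and muddler:** these read within about 5 mm of their first positions, so they are unmoved. The top camera's mug reading was a false hit on the comparator, but the side and wrist views agree the mug is in place.
- **Arm:** it was clear of everything, at z 0.22 m with about zero force.

**Things that did not go to plan:**
- **Button force:** at the button's stop the wrist force rose to 84 N in the readings I took, more than intended but under the 120 N limit. I can't rule out a higher peak between readings.
- **Second click:** the knob first read 0.019–0.024 instead of about 0.030, so I nudged it a little and it then read 0.031–0.033.
- **Drift:** the tool crept in x, z and tilt before first contact. I corrected it before pushing.

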